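# Take the upper burr out of a coffee grinder with its key

## Robot

A 7-joint arm with a two-finger parallel gripper is mounted at the origin on a cart in front of the work surface, level with it; the furniture and walls round the work are solid. World frame = base frame: x ahead of the robot, y to its left, z up, the work surface at z = 0. Lengths are in mm, angles in rad, forces in N, time in s.
With the tool pointing down it reaches from about 425 to 925 mm from the base axis. Payload 6.8 kg.
Tool frame: the origin (TCP) lies on the centre line of the jaws, within the pads' length; the fingertips stand 14 mm ahead of it and the grasp point (between the pads) lies 5 mm behind it; z points along the fingers, y is the line along which they close (so a half turn about z gives the same grasp; the last joint's range is limited). The gripper opens to 85 mm and grips with 20 to 120 N. Pads are 22 mm wide; open, the fingers measure 114 mm over their backs; the gripper's body (76 mm by 85 mm) begins 54 mm behind the grasp point. The pads swing forward as they close: fully open they stand 13 mm farther back than shut.
Start: joints at [-1.429, 0.477, 0.022, 1.555, -0.011, 1.109, -0.083], TCP at [166.862, 654.067, 245.308] pointing down, gripper open.
Joint ranges: [-2.96, 2.96], [-0.34, 2.1], [-1.41, 1.46], [0.24, 2.44], [-1.37, 4.51], [0.17, 1.92], [-2.96, 2.96]. Speed limits (rad/s): [2.39, 2.39, 3.14, 3.14, 3.14, 3.14, 3.14].

## Interface

Orientations are given as a unit quaternion [x, y, z, w].
In Python, from plant import env gives the robot as it stands. The module is installed in compiled form; this text tells all that it offers.
- The arm moves only by the tool servo_tool, never from a script. Its argument "steps" is a list of rows, each a list of 5 numbers: the closure, from -1 (fully open) to 1 (shut), then the shift along the tool's x, y, z in cm, then the turn about the tool's z in rad. A call has exactly 10 rows; each row is the pose to reach, as a shift and turn from the pose commanded when the call began, along the tool's axes at that moment; what a row does not reach only later rows make up. A row lasts 1/10 s, in which the tool goes at most 50 mm and 8.59 degrees, less where a joint would pass 70% of its speed; a pose out of reach is approached as far as the arm can. A call with a gripper value outside its range is refused whole. The fingers move at their own pace and stop on an object; "squeeze" is the grip in N (left out, the last holds). Time passes only in rows, so rows that repeat a pose let the fingers close, or fill a call up. It gives the time, the measured TCP pose, the force, the opening and the grip force at its end, in the units of the state.
- env.read_state(): the state, without advancing time (a new reading comes with each control period).
- env.get_image(name): name is "side" or "top"; returns the picture (400x640x3 uint8, red, green, blue); there is no depth.
- env.get_calibration(name): a dict with "fx", "fy", "cx", "cy" (pixels), "R" (3x3) and "t" (3): a world point X has camera coordinates R X + t. Camera axes: x right, y down, z forward; pixel columns grow to the right and rows downward; lengths in mm; the calibration is good to about 2 mm. A picture is of the moment at which its call begins. get_calibration takes no time and is no camera call.
- env.finish_job(): hands the job in; it is judged then, once.
Trained networks look in the newest picture that a camera, given by its name, has taken for a name from the list of things; names that differ only in an ending like _2 or _b are one class to them, and where a whole thing is asked for, a point or a joint stands for the part that bears it (a point fixed in the world has none). Each returns a list of dicts, best first, with "conf" (0 to 1); they miss things now and then, are a little off and sometimes report something else, mostly with a low value. They report only what shows in the picture. A call takes as long as a camera call. They do not tell look-alikes from the thing itself.
- env.search_frame(target, camera): "bbox" ([left, top, right, bottom] in pixels, round what is visible of it).
- env.trace(target, camera): "pixels" (400x640 bool, what is visible of it) and "bbox" ([left, top, right, bottom] in pixels, round what is visible of it).
- env.mark_of(target, camera): "location" ([column, row] in pixels: a listed point, or the origin of a listed thing).
The state is a dict: "time_s": time; "qpos": joint angles; "qvel": joint speeds; "joint_efforts": joint torques, N m; "ee_pos": TCP position; "ee_rot": TCP orientation; "wrist_force": force on the tool from outside, world axes, zero at the start; "ft_torque": the same for the moment, N m; "gripper_width": finger opening in mm; "grasp_force": force on a finger pad.
Only numpy, scipy, OpenCV 4.12 (cv2) and the standard library are available. Lean on these libraries where they do the work, as an engineer would, in place of code of your own. Each camera call takes 0.05 s, during which the arm holds its last target. There are 200 camera calls.

## Task

The coffee grinder's hopper is off so that its burr can be brushed clean. Take the red-handled key from the holder on the grinder's side, push its blade into the slot of the lock nut and unscrew the nut, which has a left-hand thread, so clockwise from above, as far as it goes; stand the key back in its holder, pushed fully home. Then lift the orange burr carrier straight off and set it gently, the same way up, in the middle of the plate, leaving the things around it alone.

Things in the scene. Friction and masses are not known exactly. Their poses are not given: they have to be found in the camera images.
- grinder: compact grey and black coffee grinder, fixed, 167 x 135 mm in plan, steel deck 125 mm above the worktop. Front panel with dial and buttons faces its -x (base reaches 90 mm forward, 78 mm back); key holder on its +y (left) flank. Origin: on the worktop, under the vertical axis shared by burr and lock nut; z up. A black collar round the burr (75 mm outside) stands 8 mm above the deck
- burr_carrier: loose orange ring with fluted side: 61 mm outside diameter, 51 mm bore, 32 mm high, about 0.18 kg; origin at the centre of its underside, z up. Stands on the deck inside the collar, on the grinder's axis, kept from turning by tenons; 24 mm of its side are bare above the collar for a grip across the outside. Once the nut is unscrewed it lifts straight up, 40 mm until clear of the nut
- lock_nut (a joint): turn of the lock nut, rad: 0 tight, 1.4 unscrewed (end stop); grows clockwise seen from above (left-hand thread). Starts at 0 to 0.2, stays where left, friction 0.1 N m; rises 1.8 mm per rad, lifting a key seated in it. Its two wings (46 mm tip to tip) lie over ledges in the carrier and hold it down until about 1.1 rad
- nut_slot (a point): centre of the mouth of the key slot in the lock nut's top (steel cylinder 28 mm in diameter with brass insert, top 36 mm above the deck, 4 mm above the carrier's rim); turns and rises with the nut. z up; slot 14 mm long along this frame's y, 8 mm wide along x, 17 mm deep. The frame's yaw is the grinder's yaw minus the joint's value
- key: loose key, 76 mm tall, 50 g, standing blade down; origin at the blade's tip, z up. Steel blade 12 mm along x, 6 mm along y, 16 mm long (last 4 mm 9.5 x 4); shank 13.6 mm in diameter to 30 mm, which stops on the nut's top; flange 23 mm in diameter from 30 to 34 mm; red handle from 44 to 76 mm, 34 mm along x, 10 mm thick along y. Fits the slot either way round (half turn)
- key_bow (a point): centre of the key's red handle, 60 mm above the tip; same axes as the key
- holder_mouth (a point): centre of the mouth of the key holder: upright black tube on the grinder's left flank, 27 mm outside, 17 mm inside diameter, 36 mm deep, mouth 123 mm above the worktop; z up. The key is home when its flange rests on the mouth, its tip 30 mm below; any turn of the key about its length will do
- plate: loose round white plate, 190 mm in diameter, rim 20 mm high; flat inside within about 55 mm of the centre, 5 mm above the worktop. Origin: underside centre
- hopper: the grinder's hopper taken off, standing behind the work: smoked clear funnel with black lid, 128 mm in diameter, 140 mm high, 60 mm foot; origin underside centre; leave alone
- mug: green and white mug, 78 mm in diameter, 101 mm high; leave alone
- brush: grey cleaning brush lying on the worktop, 269 mm long, 62 mm high; leave alone
- teaspoon: steel teaspoon lying on the worktop, 130 mm long; leave alone
Mind the look-alikes: they are no part of the job. What is shaped like the key but yellow is not meant.

How it is judged (in metres and radians):
On the way, in this order (a step that is already met when the one before it is completed fails the run):
1. the key's blade is in the slot of the lock nut, which has not been turned yet (horizontal distance between key and nut_slot below 0.004 m and z of key in the frame of nut_slot below -0.008 m and angle between key's own z axis and vertical below 0.15 rad and value of joint lock_nut below 0.5 rad), for 0.1 s.
2. the nut is unscrewed clockwise with the key in it (horizontal distance between key and nut_slot below 0.004 m and z of key in the frame of nut_slot below -0.008 m and angle between key's own z axis and vertical below 0.15 rad and value of joint lock_nut above 1.2 rad), for 0.1 s.
3. the key stands home in its holder and is let go, the burr carrier still in its seat (horizontal distance between key and holder_mouth below 0.008 m and z of key in the frame of holder_mouth below -0.024 m and angle between key's own z axis and vertical below 0.15 rad and contact force between key and the fingers below 0.05 N and distance of burr_carrier from where it was at the start of the episode below 0.02 m), for 0.2 s.
At the end, for the whole second after the job is handed in: the nut is unscrewed (past 1.2 rad of its 1.4), the key stands upright in its holder with its tip at least 24 mm below the mouth, and the burr carrier rests on the plate, right way up (within 0.12 rad), its centre within 30 mm of the plate's, at rest (horizontal distance between key and holder_mouth below 0.008 m and z of key in the frame of holder_mouth below -0.024 m and angle between key's own z axis and vertical below 0.15 rad and value of joint lock_nut above 1.2 rad and horizontal distance between burr_carrier and plate below 0.03 m and z of burr_carrier in the frame of plate between 0.001 and 0.011 m and angle between burr_carrier's own z axis and vertical below 0.12 rad and linear speed of burr_carrier below 0.02 m/s); the robot touches nothing.
It fails at once if the burr carrier is turned over or laid on its side (angle between burr_carrier's own z axis and vertical above 0.8 rad).
It fails at once if the burr carrier is dropped on to the plate (contact force between burr_carrier and plate above 0.5 N and linear speed of burr_carrier above 0.5 m/s).
It fails at once if the hopper, mug, brush or teaspoon is displaced by more than 20 mm (distance of any of hopper, mug, brush, teaspoon from where it was at the start of the episode above 0.02 m).
It also fails if it takes over 58 s, if anything falls off the work surface, if the arm or the gripper's body presses on something with over 40 N, if the wrist force passes 120 N, or if a joint passes its speed limit or range.

## Working session

There is one attempt and no reset: what is moved stays moved. The work goes in short steps, Python scripts to look and compute and a tool call to move; the robot and the scene stay as the last step left them, time stands still between calls to the robot, and variables do not carry over. Pictures are saved under pics/ and viewed, at most 10 in all, crops included, and the job is handed in when it is done.

Besides the shell and the picture viewer there is one more tool, called as name([rows], argument=value, ...), one row to a line, values as JSON. servo_tool: Moves the arm, as the interface text tells. Its arguments: {"type":"object","properties":{"steps":{"type":"array","items":{"type":"array","items":{"type":"number"}}},"squeeze":{"type":"number"}},"required":["steps"]}

```bash
mkdir -p pics; cat > h.py <<'E'
import numpy as np, cv2
from plant import env
def cal(c):
    k=env.get_calibration(c); return k,np.array(k["R"]),np.array(k["t"])
def ray(c,p):
    k,R,t=cal(c); d=R.T@np.array([(p[0]-k["cx"])/k["fx"],(p[1]-k["cy"])/k["fy"],1]); return -R.T@t,d
def at_z(c,p,z):
    o,d=ray(c,p); return o+d*(z-o[2])/d[2]
def tri(p1,p2,c1="top",c2="side"):
    o1,d1=ray(c1,p1);o2,d2=ray(c2,p2);A=np.c_[d1,-d2];s=np.linalg.lstsq(A,o2-o1,rcond=None)[0]
    a,b=o1+d1*s[0],o2+d2*s[1]; return (a+b)/2,np.linalg.norm(a-b)
def proj(c,X):
    k,R,t=cal(c);q=R@np.array(X,float)+t; return np.array([k["fx"]*q[0]/q[2]+k["cx"],k["fy"]*q[1]/q[2]+k["cy"]])
def save(c,n,crop=None,s=1):
    im=env.get_image(c)
    if crop: l,t,r,b=crop; im=im[t:b,l:r]
    cv2.imwrite("pics/"+n,cv2.resize(im[...,::-1],None,fx=s,fy=s,interpolation=cv2.INTER_CUBIC))
E
python3 - <<'E'
from h import *
np.set_printoptions(precision=1,suppress=True)
save("top","t0.png");save("side","s0.png")
for c in("top","side"):
    o,R,t=cal(c); print(c,-R.T@t,R[2],o["fx"])
    for n in["key_bow","key","nut_slot","holder_mouth","plate","burr_carrier","grinder"]:
        print(c,n,[(np.round(d["location"],1).tolist(),round(d["conf"],2)) for d in env.mark_of(n,c)][:4])
E
```

```text
top [ 385.9 -246.6 1135.8] [ 0.2 -0.  -1. ] 392.07410223485675
top key_bow [([397.4, 262.2], 0.61), ([309.7, 249.3], 0.55), ([407.6, 230.3], 0.39), ([342.7, 240.0], 0.25)]
top key [([402.8, 232.8], 0.65), ([310.9, 250.0], 0.55), ([395.1, 264.8], 0.39)]
top nut_slot [([341.9, 236.6], 0.51)]
top holder_mouth [([310.3, 248.7], 0.76)]
top plate [([242.6, 260.1], 0.72)]
top burr_carrier [([342.5, 241.9], 0.59)]
top grinder [([342.3, 241.7], 0.98)]
side [  42.   102.6 1091.5] [ 0.5 -0.3 -0.8] 506.1277959603339
side key_bow [([428.4, 186.3], 0.61), ([439.4, 220.6], 0.6)]
side key [([433.8, 230.5], 0.76), ([418.7, 196.5], 0.69)]
side nut_slot [([374.2, 198.2], 0.55)]
side holder_mouth [([347.2, 230.0], 0.58)]
side plate [([261.0, 298.7], 0.92)]
side burr_carrier [([371.9, 209.4], 0.69), ([317.5, 176.3], 0.4)]
side grinder [([366.4, 237.2], 0.67)]
```

View pics/t0.png

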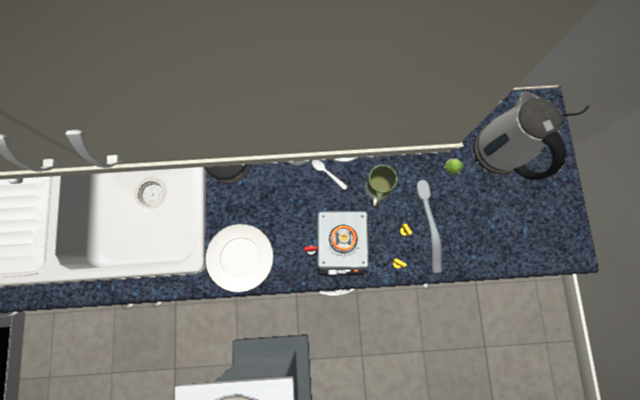

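View pics/s0.png

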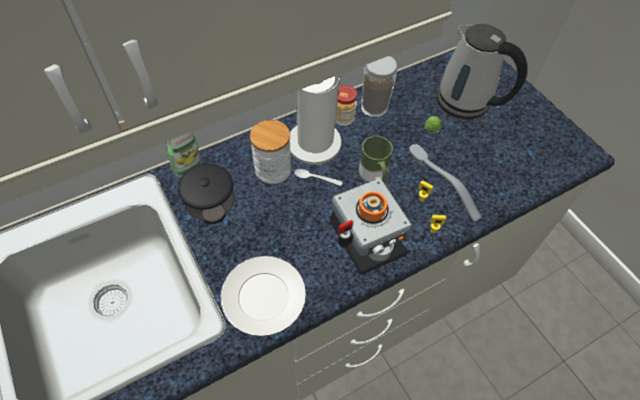

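The red key stands in the holder at top (310,249) / side (345,229). The yellow look-alikes lie loose at top (406,230), (399,264) and side (426,188), (438,222). I choose the red one and check it in a close crop.

```bash
python3 - <<'E'
from h import *
np.set_printoptions(precision=2,suppress=True)
T=env.get_image("top");S=env.get_image("side")
a=cv2.resize(T[200:285,295:380],(600,600),interpolation=cv2.INTER_CUBIC)[:, :400] if 0 else cv2.resize(T[205:280,295:375],(400,375),interpolation=cv2.INTER_CUBIC)
b=cv2.resize(S[175:275,325:415],(400,444),interpolation=cv2.INTER_CUBIC)
o=np.zeros((444,800,3),np.uint8);o[:375,:400]=a;o[:,400:]=b
cv2.imwrite("pics/c1.png",o[...,::-1])
for n,p,q in[("nut",(341.9,236.6),(374.2,198.2)),("carrier",(342.5,241.9),(371.9,209.4)),("mouth",(310.3,248.7),(347.2,230)),("plate",(242.6,260.1),(261,298.7)),("bow",(309.7,249.3),(345,228))]: print(n,*tri(p,q))
print("plate z0",at_z("top",(242.6,260.1),0),at_z("side",(261,298.7),0))
# red pixels
for c,im,box in(("top",T,(295,235,325,265)),("side",S,(330,210,362,250))):
    l,t,r,bb=box;x=im[t:bb,l:r].astype(int);m=(x[...,0]>110)&(x[...,0]>2*x[...,1])
    ys,xs=np.nonzero(m);P=np.c_[xs+l,ys+t]; print(c,len(P),P.mean(0),P.min(0),P.max(0),np.linalg.eigh(np.cov(P.T)))
# deck outline in top
x=T[205:275,312:375].astype(int);m=((x.min(2)>120)&(x.max(2)-x.min(2)<30)).astype(np.uint8)
n,l,s,ce=cv2.connectedComponentsWithStats(m);i=1+s[1:,4].argmax();cn=np.argwhere(l==i)[:,::-1].astype(np.float32)
r=cv2.minAreaRect(cn);bx=cv2.boxPoints(r)+[312,205];print(r);print(bx);print(np.array([at_z("top",q,125) for q in bx]))
print(env.read_state())
E
```

```text
nut [ 499.81 -312.04  183.71] 5.5438463965074245
carrier [ 494.03 -312.27  144.26] 2.717842073435208
mouth [ 478.56 -233.24  145.43] 7.117772358676358
plate [479.89 -26.6   -3.95] 12.72944532763373
bow [ 478.22 -229.87  155.65] 1.5063240196264016
plate z0 [475.22 -32.15   0.  ] [483.03 -21.71   0.  ]
top 53 [309.68 247.92] [304 246] [316 250] EighResult(eigenvalues=array([ 1.5 , 14.91]), eigenvectors=array([[-0.07, -1.  ],
       [-1.  ,  0.07]]))
side 60 [345.03 224.18] [339 220] [352 228] EighResult(eigenvalues=array([ 1.54, 16.37]), eigenvectors=array([[-0.43, -0.9 ],
       [-0.9 ,  0.43]]))
((30.5, 34.0), (56.0, 49.0), 90.0)
[[318. 211.]
 [367. 211.]
 [367. 267.]
 [318. 267.]]
[[ 580.41 -256.66  125.  ]
 [ 571.96 -385.02  125.  ]
 [ 427.1  -371.87  125.  ]
 [ 435.3  -247.18  125.  ]]
{'time_s': 0.9, 'qpos': array([-1.43,  0.48,  0.02,  1.56, -0.01,  1.11, -0.08]), 'qvel': array([-0., -0.,  0.,  0., -0.,  0.,  0.]), 'joint_efforts': array([ -0.  , -59.63,   1.61, -28.15,   0.01,   0.  ,   0.  ]), 'ee_pos': array([166.88, 654.08, 245.3 ]), 'ee_rot': array([0.12, 0.99, 0.  , 0.  ]), 'wrist_force': array([-1.09, -0.72,  0.66]), 'ft_torque': array([-0.  , -0.04, -0.02]), 'grasp_force': 0.0, 'gripper_width': 85.5566839085868}
```

View pics/c1.png

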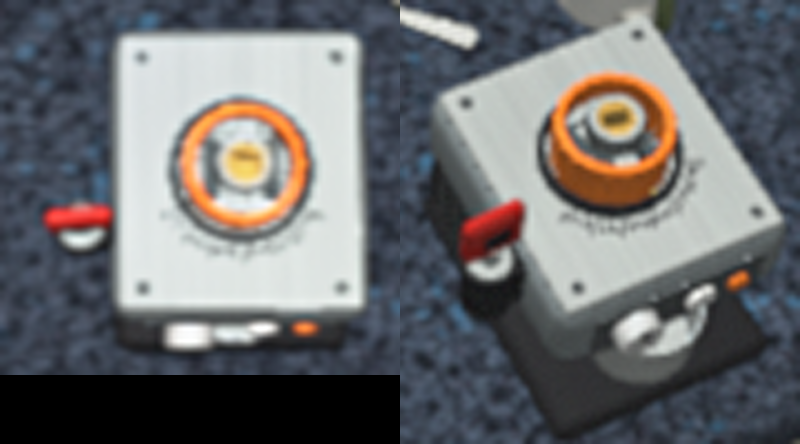

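The crops show the red key standing in its holder, with its handle spanning (45–112, 215) in the top half of the picture, roughly along world y. The slot in the brass insert at (243,152) runs roughly the same way. Next I refine by fitting silhouettes.

```bash
cat >> h.py <<'E'
from scipy.optimize import minimize
def box(cx,cy,yaw,l,w,z0,z1):
    c,s=np.cos(yaw),np.sin(yaw)
    return np.array([[cx+c*a-s*b,cy+s*a+c*b,z] for a in(-l/2,l/2) for b in(-w/2,w/2) for z in(z0,z1)])
def cyl(cx,cy,r,z0,z1):
    return np.array([[cx+r*np.cos(a),cy+r*np.sin(a),z] for a in np.linspace(0,6.28,40) for z in(z0,z1)])
def render(c,P,win,K=8):
    l,t,r,b=win; q=np.array([proj(c,p) for p in P]); q=((q+.5-[l,t])*K).astype(np.float32)
    m=np.zeros(((b-t)*K,(r-l)*K),np.float32); cv2.fillConvexPoly(m,cv2.convexHull(q).astype(np.int32),1)
    return cv2.resize(m,(r-l,b-t),interpolation=cv2.INTER_AREA)
def fit(c,mask,win,f,x0,st):
    pts=np.argwhere(mask)[:,::-1]; h=cv2.convexHull(pts.astype(np.int32)); m=np.zeros(mask.shape,np.uint8); cv2.fillConvexPoly(m,h,1)
    m=cv2.GaussianBlur(m.astype(np.float32),(0,0),.7)
    g=lambda x:float(((cv2.GaussianBlur(render(c,f(x),win),(0,0),.7)-m)**2).sum())
    S=np.vstack([x0]+[np.array(x0)+np.eye(len(x0))[i]*st[i] for i in range(len(x0))])
    r=minimize(g,x0,method="Nelder-Mead",options=dict(initial_simplex=S,xatol=.01,fatol=1e-4)); return r.x,r.fun
def crop(im,w): return im[w[1]:w[3],w[0]:w[2]].astype(int)
def orange(x): return (x[...,0]>130)&(x[...,0]-x[...,2]>90)&(x[...,1]>50)&(x[...,1]<.75*x[...,0])
def red(x): return (x[...,0]>90)&(x[...,0]>2*x[...,1])
def go(X,yaw=None):
    "shift in cm along tool axes and turn to world TCP X; yaw=world angle of tool y"
    from scipy.spatial.transform import Rotation as Ro
    s=env.read_state();R=Ro.from_quat(s["ee_rot"]).as_matrix();d=R.T@(np.array(X)-s["ee_pos"])/10
    y=np.arctan2(R[1,1],R[0,1]); tr=0 if yaw is None else (y-yaw+np.pi/2)%np.pi-np.pi/2
    print("shift",np.round(d,2),"toolyaw",round(y,3),"turn",round(tr,3))
E
python3 - <<'E'
from h import *
np.set_printoptions(precision=2,suppress=True)
T=env.get_image("top");S=env.get_image("side")
wk={"top":(297,236,324,262),"side":(330,210,362,245)};wc={"top":(320,215,366,262),"side":(350,180,396,225)}
for c,im in(("top",T),("side",S)):
    print(c,"key",*fit(c,red(crop(im,wk[c])),wk[c],lambda x:box(x[0],x[1],x[2],34,10,137,169),[478,-231,1.5],[6,6,.2]))
    print(c,"car",*fit(c,orange(crop(im,wc[c])),wc[c],lambda x:cyl(x[0],x[1],30.5,134,157),[497,-312],[6,6]))
x=T.astype(int);g=x.mean(2)
L=[];Rr=[]
for r in range(216,264):
    a=g[r,310:326];b=g[r,360:376]
    if 244<r<253: pass
    else: L.append((310+np.argmax(np.diff(cv2.GaussianBlur(a.reshape(1,-1),(0,0),1)[0])),r))
    Rr.append((360+np.argmin(np.diff(cv2.GaussianBlur(b.reshape(1,-1),(0,0),1)[0])),r))
for P in(L,Rr):
    P=np.array(P);k=np.polyfit(P[:,1],P[:,0],1);e=[at_z("top",(np.polyval(k,r),r),125) for r in(216,263)];d=e[1]-e[0];print("edge",k,e[0],np.arctan2(-d[1],-d[0]))
go([400,400,250]);go([478,100,260]);go([478,-231,260],-.07)
E
```

```text
top key [ 482.12 -230.44    1.56] 2.467458724975586Traceback (most recent call last):
  File "<stdin>", line 7, in <module>
  File "h.py", line 33, in fit
    r=minimize(g,x0,method="Nelder-Mead",options=dict(initial_simplex=S,xatol=.01,fatol=1e-4)); return r.x,r.fun
    res = _minimize_neldermead(fun, x0, args, callback, bounds=bounds,
                               **options)
    fxcc = func(xcc)
    fx = function(np.copy(x), *(wrapper_args + args))
  File "h.py", line 31, in <lambda>
    g=lambda x:float(((cv2.GaussianBlur(render(c,f(x),win),(0,0),.7)-m)**2).sum())
                                        ~~~~~~^^^^^^^^^^^^
  File "h.py", line 25, in render
    l,t,r,b=win; q=np.array([proj(c,p) for p in P]); q=((q+.5-[l,t])*K).astype(np.float32)
                             ~~~~^^^^^
  File "h.py", line 13, in proj
    k,R,t=cal(c);q=R@np.array(X,float)+t; return np.array([k["fx"]*q[0]/q[2]+k["cx"],k["fy"]*q[1]/q[2]+k["cy"]])
          ~~~^^^
  File "h.py", line 4, in cal
    k=env.get_calibration(c); return k,np.array(k["R"]),np.array(k["t"])
ValueError: time passes only in moves, steps and waits
```

```bash
sed -i 's/^def cal(c):/from functools import lru_cache\n@lru_cache\ndef cal(c):/' h.py
cat > m.py <<'E'
from h import *
np.set_printoptions(precision=2,suppress=True)
T=env.get_image("top");S=env.get_image("side")
wk={"top":(297,236,324,262),"side":(330,210,362,245)};wc={"top":(320,215,366,262),"side":(350,180,396,225)}
for c,im in(("top",T),("side",S)):
    print(c,"key",*fit(c,red(crop(im,wk[c])),wk[c],lambda x:box(x[0],x[1],x[2],34,10,137,169),[478,-231,1.5],[6,6,.2]))
    print(c,"car",*fit(c,orange(crop(im,wc[c])),wc[c],lambda x:cyl(x[0],x[1],30.5,134,157),[497,-312],[6,6]))
g=T.astype(np.float32).mean(2)
L=[];Rr=[]
for r in range(216,264):
    a=g[r,310:326];b=g[r,360:376]
    if not 244<r<253: L.append((310+np.argmax(np.diff(cv2.GaussianBlur(a.reshape(1,-1),(0,0),1)[0])),r))
    Rr.append((360+np.argmin(np.diff(cv2.GaussianBlur(b.reshape(1,-1),(0,0),1)[0])),r))
for P in(L,Rr):
    P=np.array(P);k=np.polyfit(P[:,1],P[:,0],1);e=[at_z("top",(np.polyval(k,r),r),125) for r in(216,263)];d=e[1]-e[0];print("edge",k,e[0],np.arctan2(-d[1],-d[0]))
go([400,400,250]);go([478,100,260]);go([478,-231,260],-.07)
E
python3 m.py
```

```text
top key [ 482.12 -230.44    1.56] 2.467458724975586
top car [ 503.43 -316.06] 7.307365894317627
side key [ 482.78 -234.08    1.75] 22.942649841308594
side car [ 503.86 -315.09] 108.1777114868164
edge [ -0.   317.29] [ 567.24 -253.78  125.  ] -0.06508698829706577
edge [  0.03 359.19] [ 558.9  -380.44  125.  ] -0.060158990523447135
shift [-28.87 -18.86  -0.47] toolyaw 1.321 turn 0
shift [-43.85 -46.    -1.47] toolyaw 1.321 turn 0
shift [-52.03 -78.07  -1.48] toolyaw 1.321 turn 1.391
```

servo_tool([
  [-1,-3.6,-2.35,-0.2,0.14],
  [-1,-7.2,-4.7,-0.4,0.28],
  [-1,-10.8,-7.05,-0.6,0.42],
  [-1,-14.4,-9.4,-0.8,0.56],
  [-1,-18,-11.75,-1,0.7],
  [-1,-21.6,-14.1,-1.2,0.84],
  [-1,-25.2,-16.45,-1.4,0.98],
  [-1,-28.8,-18.8,-1.5,1.12],
  [-1,-31,-22.8,-1.5,1.26],
  [-1,-33.2,-26.7,-1.5,1.39],
])

```text
time_s: 2.1
ee_pos: [423.4, 311.6, 260.5]
ee_rot: [0.733, 0.68, 0.0, 0.0]
wrist_force: [-0.1, -0.3, -0.2]
gripper_width: 85.3
grasp_force: 0.0
```

servo_tool([
  [-1,-4.7,0.87,0,0],
  [-1,-9.4,1.74,0,0],
  [-1,-14.1,2.6,0,0],
  [-1,-18.8,3.47,0,0],
  [-1,-23.5,4.34,0,0],
  [-1,-28.2,5.2,0,0],
  [-1,-32.9,6.1,0,0],
  [-1,-37.6,6.95,0,0],
  [-1,-42.3,7.8,0,0],
  [-1,-47,8.7,0,0],
])

```text
time_s: 3.1
ee_pos: [477.0, -163.4, 260.7]
ee_rot: [0.731, 0.682, 0.001, 0.0]
wrist_force: [1.5, 0.8, 1.0]
gripper_width: 85.4
grasp_force: 0.0
```

```bash
python3 -c "
from h import *
go([482.3,-231.5,148],-.05)"
```

```text
shift [-6.77  0.99 11.27] toolyaw -0.068 turn -0.018
```

servo_tool([
  [-1,-3.4,0.5,0,-0.02],
  [-1,-6.8,1.0,1,-0.02],
  [-1,-6.8,1.0,3.5,-0.02],
  [-1,-6.8,1.0,6,-0.02],
  [-1,-6.8,1.0,8.5,-0.02],
  [-1,-6.8,1.0,10.3,-0.02],
  [-1,-6.8,1.0,11.2,-0.02],
  [-1,-6.8,1.0,11.2,-0.02],
  [-1,-6.8,1.0,11.2,-0.02],
  [-1,-6.8,1.0,11.2,-0.02],
], squeeze=50)

```text
time_s: 4.1
ee_pos: [483.0, -230.4, 149.3]
ee_rot: [0.724, 0.69, 0.001, 0.001]
wrist_force: [0.1, -0.2, -0.9]
gripper_width: 85.1
grasp_force: 0.0
```

```bash
python3 - <<'E'
from h import *
T=env.get_image("top");S=env.get_image("side")
a=cv2.resize(T[200:290,270:370],(400,360),interpolation=cv2.INTER_CUBIC)
b=cv2.resize(S[150:270,300:410],(400,436),interpolation=cv2.INTER_CUBIC)
o=np.zeros((436,800,3),np.uint8);o[:360,:400]=a;o[:,400:]=b
cv2.imwrite("pics/c2.png",o[...,::-1]); print(env.read_state()["ee_pos"],env.read_state()["wrist_force"])
E
```

```text
[ 482.78405044 -230.30745712  149.17138795] [ 0.4795721   0.48301069 -0.65437788]
```

View pics/c2.png

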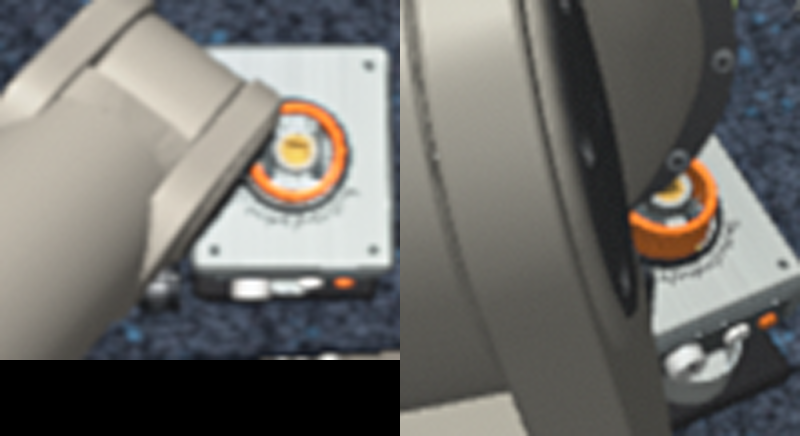

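The arm hides the key in both views: top shows the carrier at (295,150) half covered, and the side view is similar. So I grip by feel.

servo_tool([
  [0,0,0,0,0],
  [0.4,0,0,0,0],
  [0.7,0,0,0,0],
  [1,0,0,0,0],
  [1,0,0,0,0],
  [1,0,0,0,0],
  [1,0,0,0,0],
  [1,0,0,0,0],
  [1,0,0,0,0],
  [1,0,0,0,0],
], squeeze=50)

```text
time_s: 5.2
ee_pos: [482.3, -230.1, 148.3]
ee_rot: [0.724, 0.69, 0.0, 0.0]
wrist_force: [0.4, -0.3, 1.6]
gripper_width: 9.2
grasp_force: 50.5
```

```bash
python3 -c "
from h import *
s=env.read_state();print(s['wrist_force'],s['ft_torque'],s['qpos'])
go([482.3,-231.5,148],-.05)"
```

```text
[ 0.38090335 -0.29259966  1.55455551] [0.07164333 0.08602995 0.00346166] [-0.21848137  0.44265564  0.69956558  2.01699967 -0.3887053   0.81532368
  0.65636407]
shift [-0.14  0.01  0.03] toolyaw -0.049 turn 0.001
```

Gripped (9.2 mm, 50 N). I refine the key-to-nut offset offline from the first pictures.

```bash
python3 - <<'E'
from h import *
np.set_printoptions(precision=2,suppress=True)
I={"top":cv2.imread("pics/t0.png")[...,::-1],"side":cv2.imread("pics/s0.png")[...,::-1]}
wk={"top":(297,236,324,262),"side":(330,210,362,245)};wc={"top":(320,215,366,262),"side":(350,180,396,225)}
def big(m):
    n,l,s,_=cv2.connectedComponentsWithStats(m.astype(np.uint8));return l==1+s[1:,4].argmax()
def bb(m): p=np.argwhere(m)[:,::-1]; return p.min(0),p.max(0)
for c in I:
  for nm,w,mf,f,x0,st in(("key",wk[c],lambda x:(x[...,0]>70)&(x[...,0]>1.8*x[...,1]),lambda x:box(x[0],x[1],x[2],34,10,137,169),[482,-231,1.55],[5,5,.1]),
     ("car",wc[c],lambda x:(x[...,0]>90)&(x[...,0]-x[...,2]>50)&(x[...,0]>1.4*x[...,1]),lambda x:cyl(x[0],x[1],30.5,133,157),[503,-315],[6,6]),
     ("brass",wc[c],lambda x:(x[...,0]-x[...,2]>40)&(x[...,0]<1.45*x[...,1]),None,0,0)):
    m=big(mf(crop(I[c],w)))
    if f is None:
        p=np.argwhere(m)[:,::-1]; print(c,nm,len(p),bb(m),at_z(c,p.mean(0)+w[:2],161)); continue
    r=fit(c,m,w,f,x0,st); print(c,nm,*r,"mask",*bb(m),"model",*bb(render(c,f(r[0]),w)>.5))
go([503.5,-314.3,205],-.15)
E
```

```text
top key [ 481.3  -231.49    1.57] 0.9604015946388245 mask [ 7 10] [20 15] model [ 7 10] [20 15]
top car [ 504.17 -316.13] 8.777360916137695 mask [11 10] [36 35] model [12 10] [35 34]
top brass 56 (array([20, 18]), array([27, 26])) [ 503.32 -315.54  161.  ]
side key [ 482.13 -233.1     1.66] 13.972328186035156 mask [ 8 10] [22 23] model [7 8] [23 25]
side car [ 502.   -316.84] 5.8784260749816895 mask [ 9 12] [36 40] model [ 9 12] [36 40]
side brass 57 (array([19, 18]), array([27, 25])) [ 503.55 -317.88  161.  ]
shift [-8.3   2.53 -5.67] toolyaw -0.049 turn 0.101
```

servo_tool([
  [1,0,0,-1,0],
  [1,0,0,-3,0],
  [1,0,0,-5.5,0],
  [1,0,0,-8.2,0],
  [1,-1.5,0.4,-8.4,0.03],
  [1,-4.5,1.4,-8.4,0.07],
  [1,-7.5,2.3,-8.4,0.1],
  [1,-8.3,2.55,-8.3,0.1],
  [1,-8.3,2.55,-7.8,0.1],
  [1,-8.3,2.55,-7.3,0.1],
])

```text
time_s: 6.2
ee_pos: [503.1, -313.7, 220.2]
ee_rot: [0.758, 0.652, -0.0, -0.001]
wrist_force: [-0.4, -0.3, -0.2]
gripper_width: 9.5
grasp_force: 50.2
```

```bash
python3 - <<'E'
from h import *
s=env.read_state();print(s['wrist_force'],s['ft_torque'],s['gripper_width'],s['grasp_force'])
go([503.6,-314.4,205],-.15)
T=env.get_image("top");S=env.get_image("side")
a=cv2.resize(T[190:280,280:380],(400,360),interpolation=cv2.INTER_CUBIC)
b=cv2.resize(S[130:250,320:430],(400,436),interpolation=cv2.INTER_CUBIC)
o=np.zeros((436,800,3),np.uint8);o[:360,:400]=a;o[:,400:]=b
cv2.imwrite("pics/c3.png",o[...,::-1])
E
```

```text
[-0.37503691 -0.30523944 -0.20115419] [ 0.02061139 -0.00225428  0.00345904] 9.451023006322757 50.2190376073122
shift [-0.07  0.06  1.52] toolyaw -0.149 turn 0.001
```

View pics/c3.png

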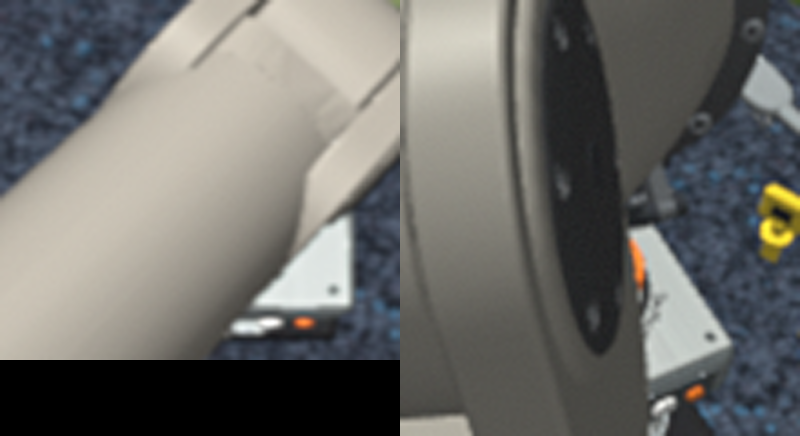

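The key is hidden again (only the gripper's edge shows at side (655,190)), so I lower it by feel.

servo_tool([
  [1,-0.07,0.06,0,0],
  [1,-0.07,0.06,0.1,0],
  [1,-0.07,0.06,0.2,0],
  [1,-0.07,0.06,0.3,0],
  [1,-0.07,0.06,0.4,0],
  [1,-0.07,0.06,0.5,0],
  [1,-0.07,0.06,0.6,0],
  [1,-0.07,0.06,0.7,0],
  [1,-0.07,0.06,0.75,0],
  [1,-0.07,0.06,0.75,0],
])

```text
time_s: 7.3
ee_pos: [504.1, -315.1, 213.7]
ee_rot: [0.758, 0.652, -0.0, -0.0]
wrist_force: [0.5, 0.3, -0.9]
gripper_width: 9.5
grasp_force: 50.2
```

```bash
cat > st.py <<'E'
from h import *
np.set_printoptions(precision=2,suppress=True)
s=env.read_state();print(s['time_s'],s['ee_pos'],s['ee_rot'],s['wrist_force'],s['ft_torque'],s['gripper_width'],s['grasp_force'])
go([503.6,-314.4,200.5],-.15)
E
python3 st.py
```

```text
7.3 [ 504.08 -315.06  213.69] [ 0.76  0.65 -0.   -0.  ] [ 0.47  0.27 -0.91] [0.01 0.02 0.02] 9.480686388062027 50.219965651631355
shift [ 0.06 -0.06  1.32] toolyaw -0.149 turn 0.001
```

servo_tool([
  [1,0,0,0.1,0],
  [1,0,0,0.2,0],
  [1,0,0,0.3,0],
  [1,0,0,0.4,0],
  [1,0,0,0.5,0],
  [1,0,0,0.6,0],
  [1,0,0,0.7,0],
  [1,0,0,0.8,0],
  [1,0,0,0.8,0],
  [1,0,0,0.8,0],
])

```text
time_s: 8.3
ee_pos: [504.2, -315.1, 205.7]
ee_rot: [0.758, 0.653, 0.0, 0.0]
wrist_force: [0.6, 0.6, -1.9]
gripper_width: 9.5
grasp_force: 50.1
```

```bash
python3 st.py
```

```text
8.3 [ 504.2  -315.07  205.73] [0.76 0.65 0.   0.  ] [ 0.58  0.59 -1.95] [-0.11 -0.35 -0.04] 9.497690761683694 50.05780108273029
shift [ 0.06 -0.07  0.52] toolyaw -0.149 turn 0.001
```

It's in the slot; pressing on to seat it.

servo_tool([
  [1,0,0,0.1,0],
  [1,0,0,0.2,0],
  [1,0,0,0.3,0],
  [1,0,0,0.4,0],
  [1,0,0,0.45,0],
  [1,0,0,0.5,0],
  [1,0,0,0.5,0],
  [1,0,0,0.5,0],
  [1,0,0,0.5,0],
  [1,0,0,0.5,0],
])

```text
time_s: 9.3
ee_pos: [504.2, -315.1, 200.8]
ee_rot: [0.758, 0.653, -0.0, 0.0]
wrist_force: [2.0, -0.3, -1.0]
gripper_width: 9.5
grasp_force: 50.1
```

```bash
python3 st.py
```

```text
9.3 [ 504.15 -315.09  200.78] [ 0.76  0.65 -0.    0.  ] [ 2.   -0.28 -1.  ] [-0.21 -0.48  0.02] 9.505194568949422 50.13869181275368
shift [ 0.06 -0.06  0.03] toolyaw -0.149 turn 0.001
```

servo_tool([
  [1,0,0.03,0,0.14],
  [1,-0.01,0.06,-0.02,0.29],
  [1,-0.02,0.08,-0.05,0.43],
  [1,-0.03,0.11,-0.08,0.58],
  [1,-0.05,0.13,-0.1,0.72],
  [1,-0.07,0.15,-0.13,0.87],
  [1,-0.09,0.17,-0.16,1.01],
  [1,-0.12,0.18,-0.18,1.16],
  [1,-0.15,0.19,-0.21,1.3],
  [1,-0.17,0.2,-0.23,1.42],
], squeeze=70)

```text
time_s: 10.3
ee_pos: [506.1, -317.0, 203.1]
ee_rot: [1.0, -0.002, 0.0, 0.0]
wrist_force: [1.5, 0.3, -2.0]
gripper_width: 9.2
grasp_force: 71.1
```

```bash
python3 st.py
```

```text
10.3 [ 506.08 -317.02  203.06] [ 1. -0.  0.  0.] [ 1.52  0.29 -1.98] [-0.29 -0.47  0.11] 9.182703432296133 71.1318951845169
shift [-0.25 -0.26  0.26] toolyaw -1.574 turn -1.424
```

servo_tool([
  [1,0,0,-0.01,0.04],
  [1,0,0.01,-0.02,0.08],
  [1,0,0.01,-0.02,0.12],
  [1,0,0.02,-0.03,0.16],
  [1,0,0.02,-0.03,0.2],
  [1,0,0.03,-0.03,0.22],
  [1,0,0.03,-0.03,0.22],
  [1,0,0.03,-0.03,0.22],
  [1,0,0.03,-0.03,0.22],
  [1,0,0.03,-0.03,0.22],
])

```text
time_s: 11.3
ee_pos: [506.0, -317.4, 203.4]
ee_rot: [0.994, -0.109, 0.0, -0.0]
wrist_force: [3.5, -2.0, -1.5]
gripper_width: 9.0
grasp_force: 71.3
```

```bash
python3 st.py
```

```text
11.3 [ 505.97 -317.35  203.42] [ 0.99 -0.11  0.   -0.  ] [ 3.48 -1.98 -1.46] [-0.44 -0.69  0.16] 9.026621665808074 71.2665456533432
shift [-0.3  -0.24  0.29] toolyaw -1.789 turn 1.503
```

servo_tool([
  [1,0,0,0,0.03],
  [1,0,0,0,0.06],
  [1,0,0,0,0.09],
  [1,0,0,0,0.12],
  [1,0,0,0,0.15],
  [1,0,0,0,0.15],
  [1,0,0,0,0.15],
  [1,0,0,0,0.15],
  [1,0,0,0,0.15],
  [1,0,0,0,0.15],
])

```text
time_s: 12.3
ee_pos: [506.0, -317.5, 203.4]
ee_rot: [0.983, -0.183, 0.0, 0.0]
wrist_force: [3.8, -3.0, -1.9]
gripper_width: 9.3
grasp_force: 71.4
```

```bash
python3 st.py
```

```text
12.3 [ 506.05 -317.45  203.45] [ 0.98 -0.18  0.    0.  ] [ 3.8  -3.02 -1.89] [-0.79 -1.07  0.25] 9.255537979442543 71.37571603059769
shift [-0.34 -0.2   0.29] toolyaw -1.939 turn 1.353
```

servo_tool([
  [1,0,0,0,-0.1],
  [1,0,0,0,-0.2],
  [1,0,0,0,-0.22],
  [1,0,0,-0.3,-0.22],
  [1,0,0,-0.7,-0.22],
  [1,0,0,-1.2,-0.22],
  [1,0,0,-1.7,-0.22],
  [1,0,0,-2.2,-0.22],
  [1,0,0,-2.7,-0.22],
  [1,0,0,-3.2,-0.22],
])

```text
time_s: 13.3
ee_pos: [505.5, -317.2, 235.8]
ee_rot: [0.997, -0.074, -0.0, -0.0]
wrist_force: [-0.2, -0.5, -0.1]
gripper_width: 9.2
grasp_force: 71.2
```

```bash
python3 st.py; python3 -c "
from h import *
go([482.3,-230.1,235],-.049)"
```

```text
13.3 [ 505.53 -317.21  235.78] [ 1.   -0.07 -0.   -0.  ] [-0.21 -0.53 -0.15] [-0.04 -0.02 -0.02] 9.22952308607865 71.1786449700594
shift [-0.23 -0.25  3.53] toolyaw -1.719 turn -1.569
shift [-3.59 -8.27  0.08] toolyaw -1.719 turn 1.471
```

servo_tool([
  [1,-0.3,-0.8,0,-0.14],
  [1,-0.7,-1.7,0,-0.28],
  [1,-1.1,-2.6,0,-0.43],
  [1,-1.5,-3.5,0,-0.57],
  [1,-1.9,-4.4,0,-0.72],
  [1,-2.3,-5.3,0,-0.86],
  [1,-2.7,-6.2,0,-1.01],
  [1,-3.0,-7.0,0,-1.15],
  [1,-3.3,-7.7,0,-1.3],
  [1,-3.6,-8.3,0,-1.44],
])

```text
time_s: 14.3
ee_pos: [482.2, -229.6, 235.7]
ee_rot: [0.797, 0.604, 0.0, -0.0]
wrist_force: [1.1, -0.1, -1.2]
gripper_width: 9.0
grasp_force: 71.1
```

```bash
python3 - <<'E'
from h import *
go([482.3,-230.1,165],-.049)
T=env.get_image("top");S=env.get_image("side")
a=cv2.resize(T[205:275,310:375],(400,431),interpolation=cv2.INTER_CUBIC)
b=cv2.resize(S[170:260,340:420],(400,450),interpolation=cv2.INTER_CUBIC)
o=np.zeros((450,800,3),np.uint8);o[:431,:400]=a;o[:,400:]=b
cv2.imwrite("pics/c4.png",o[...,::-1])
E
```

```text
shift [-0.05  0.03  7.07] toolyaw -0.273 turn -0.224
```

View pics/c4.png

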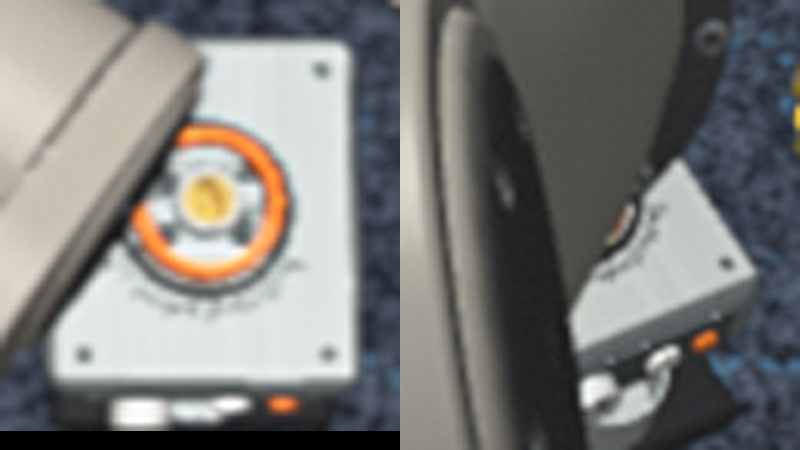

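The slot in the brass insert at (210,198) in the left half now runs vertically, so the nut has turned about a quarter turn. Now I put the key back.

servo_tool([
  [1,-0.05,0.03,0,-0.12],
  [1,-0.05,0.03,0,-0.22],
  [1,-0.05,0.03,1.5,-0.22],
  [1,-0.05,0.03,3,-0.22],
  [1,-0.05,0.03,4.5,-0.22],
  [1,-0.05,0.03,5.2,-0.22],
  [1,-0.05,0.03,5.6,-0.22],
  [1,-0.05,0.03,6,-0.22],
  [1,-0.05,0.03,6.4,-0.22],
  [1,-0.05,0.03,6.6,-0.22],
])

```text
time_s: 15.4
ee_pos: [482.7, -230.5, 169.3]
ee_rot: [0.728, 0.686, 0.0, 0.0]
wrist_force: [-0.0, 1.2, -1.0]
gripper_width: 9.1
grasp_force: 71.1
```

```bash
python3 st.py; python3 -c "
from h import *
go([482.3,-230.1,148.3],-.049)"
```

```text
15.4 [ 482.75 -230.5   169.28] [0.73 0.69 0.   0.  ] [-0.03  1.22 -1.02] [-0.05 -0.03 -0.01] 9.063727176014288 71.1231031268835
shift [-8.25  2.58 -3.12] toolyaw -0.059 turn 0.091
shift [ 0.04 -0.05  2.1 ] toolyaw -0.059 turn -0.01
```

servo_tool([
  [1,0.04,-0.05,0.3,0],
  [1,0.04,-0.05,0.6,0],
  [1,0.04,-0.05,0.9,0],
  [1,0.04,-0.05,1.2,0],
  [1,0.04,-0.05,1.5,0],
  [1,0.04,-0.05,1.8,0],
  [1,0.04,-0.05,2.0,0],
  [1,0.04,-0.05,2.1,0],
  [1,0.04,-0.05,2.1,0],
  [1,0.04,-0.05,2.1,0],
])

```text
time_s: 16.4
ee_pos: [482.2, -230.1, 148.4]
ee_rot: [0.728, 0.686, 0.0, 0.0]
wrist_force: [-0.2, -0.5, -1.1]
gripper_width: 8.8
grasp_force: 71.3
```

```bash
python3 st.py
```

```text
16.4 [ 482.24 -230.13  148.42] [0.73 0.69 0.   0.  ] [-0.15 -0.52 -1.11] [0.03 0.02 0.01] 8.789592843283405 71.29275418817997
shift [-8.29  2.63 -5.21] toolyaw -0.059 turn 0.091
```

servo_tool([
  [1,0,0,0.1,0],
  [1,0,0,0.1,0],
  [0.5,0,0,0,0],
  [0,0,0,0,0],
  [-0.5,0,0,0,0],
  [-1,0,0,0,0],
  [-1,0,0,0,0],
  [-1,0,0,0,0],
  [-1,0,0,0,0],
  [-1,0,0,-0.5,0],
])

```text
time_s: 17.4
ee_pos: [481.7, -229.9, 153.1]
ee_rot: [0.728, 0.686, -0.0, -0.001]
wrist_force: [-0.2, -0.8, 0.0]
gripper_width: 85.3
grasp_force: 0.0
```

servo_tool([
  [-1,0,0,-1,0],
  [-1,0,0,-3,0],
  [-1,0,0,-5.5,0],
  [-1,0,0,-8,0],
  [-1,2,-1,-9,0],
  [-1,6,-2,-9,0],
  [-1,10,-3,-9,0],
  [-1,14,-3,-9,0],
  [-1,18,-3,-9,0],
  [-1,21,-3,-9,0],
])

```text
time_s: 18.4
ee_pos: [464.7, -16.2, 244.3]
ee_rot: [0.727, 0.687, 0.001, -0.0]
wrist_force: [0.9, 0.4, -0.1]
gripper_width: 85.6
grasp_force: 0.0
```

```bash
python3 - <<'E'
from h import *
print(env.read_state()['gripper_width'])
T=env.get_image("top");S=env.get_image("side")
print(env.mark_of("plate","top")[:1],env.mark_of("plate","side")[:1])
cv2.imwrite("pics/t5.png",T[...,::-1]);cv2.imwrite("pics/s5.png",S[...,::-1])
a=cv2.resize(T[205:275,295:365],(400,400),interpolation=cv2.INTER_CUBIC)
b=cv2.resize(S[170:260,325:405],(400,450),interpolation=cv2.INTER_CUBIC)
o=np.zeros((450,800,3),np.uint8);o[:400,:400]=a;o[:,400:]=b
cv2.imwrite("pics/c5.png",o[...,::-1])
# plate fit on the saved start pictures: rim circle at z=20, r=95
for c,w in(("top",(195,215,285,300)),("side",(205,240,320,345))):
    im=cv2.imread("pics/%s0.png"%c[0])[...,::-1];x=crop(im,w);m=(x.min(2)>135)&(x.max(2)-x.min(2)<45)
    n,l,s,_=cv2.connectedComponentsWithStats(m.astype(np.uint8))
    j=[i for i in range(1,n)];j.sort(key=lambda i:-s[i,4]);m=l==j[0]
    m=cv2.morphologyEx(m.astype(np.uint8),cv2.MORPH_OPEN,np.ones((5,5)))>0
    print(c,s[j[0]],*fit(c,m,w,lambda q:cyl(q[0],q[1],95,18,20),[480,-28],[8,8]))
E
```

```text
85.57353839231446
[{'location': [242.2, 260.2], 'conf': 0.57}] [{'location': [261.5, 298.0], 'conf': 0.66}]
top [  10    9   69   68 3632] [483.27436816 -25.88215761] 25.275917053222656
side [  15   16   86   80 5311] [484.46142502 -28.47076642] 15.489093780517578
```

View pics/c5.png

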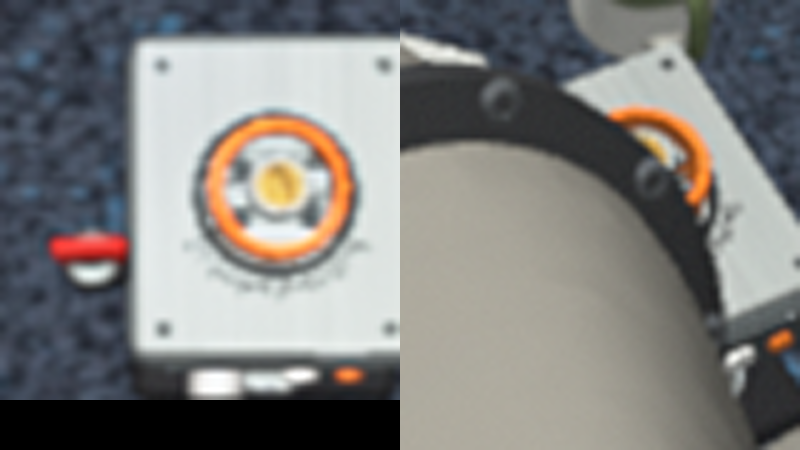

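The red key stands in the holder at (88,248), the same as at the start, and the slot at (278,185) is near vertical. Now the carrier.

```bash
python3 -c "
from h import *
go([503.5,-316.5,146],-.05)"
```

```text
shift [-29.52   5.58   9.79] toolyaw -0.058 turn -0.008
```

servo_tool([
  [-1,-3.7,0.7,0,0],
  [-1,-7.4,1.4,0,0],
  [-1,-11.1,2.1,0,0],
  [-1,-14.8,2.8,0,0],
  [-1,-18.5,3.5,0,0],
  [-1,-22.2,4.2,0,0],
  [-1,-25.9,4.9,0.5,0],
  [-1,-29.5,5.6,1,0],
  [-1,-29.5,5.6,2.5,0],
  [-1,-29.5,5.6,4,0],
])

```text
time_s: 19.6
ee_pos: [501.8, -318.9, 203.0]
ee_rot: [0.729, 0.684, -0.0, 0.0]
wrist_force: [0.0, 0.5, 0.4]
gripper_width: 85.9
grasp_force: 0.0
```

```bash
python3 -c "
from h import *
go([503.5,-316.5,146],-.05)"
```

```text
shift [0.25 0.15 5.7 ] toolyaw -0.063 turn -0.013
```

servo_tool([
  [-1,0.05,0.05,1,0],
  [-1,0.1,0.1,2,0],
  [-1,0.1,0.1,3,0],
  [-1,0.1,0.1,4,0],
  [-1,0.1,0.1,4.8,0],
  [-1,0.1,0.1,5.4,0],
  [-1,0.1,0.1,5.7,0],
  [-1,0.1,0.1,5.7,0],
  [-1,0.1,0.1,5.7,0],
  [-1,0.1,0.1,5.7,0],
])

```text
time_s: 20.6
ee_pos: [504.4, -315.8, 146.8]
ee_rot: [0.728, 0.686, 0.0, 0.0]
wrist_force: [-0.3, 0.8, 0.2]
gripper_width: 85.4
grasp_force: 0.0
```

```bash
python3 -c "
from h import *
print(env.read_state()['wrist_force'])
go([503.5,-316.5,146],-.05)"
```

```text
[-0.32141714  0.79755142  0.17609001]
shift [-0.08 -0.08  0.08] toolyaw -0.059 turn -0.009
```

servo_tool([
  [-0.7,-0.08,-0.08,0.05,0],
  [-0.5,-0.08,-0.08,0.05,0],
  [-0.3,-0.08,-0.08,0.05,0],
  [0,-0.08,-0.08,0.05,0],
  [0.5,-0.08,-0.08,0.05,0],
  [1,-0.08,-0.08,0.05,0],
  [1,-0.08,-0.08,0.05,0],
  [1,-0.08,-0.08,0.05,0],
  [1,-0.08,-0.08,0.05,0],
  [1,-0.08,-0.08,0.05,0],
], squeeze=35)

```text
time_s: 21.6
ee_pos: [503.5, -316.5, 146.3]
ee_rot: [0.728, 0.686, 0.0, 0.0]
wrist_force: [-0.8, 0.5, 4.7]
gripper_width: 58.9
grasp_force: 38.7
```

```bash
python3 st.py
```

```text
21.6 [ 503.47 -316.51  146.3 ] [0.73 0.69 0.   0.  ] [-0.75  0.51  4.75] [ 0.09  0.21 -0.03] 58.854338872642536 38.745358544401824
shift [ 0.21  0.   -5.42] toolyaw -0.059 turn 0.091
```

servo_tool([
  [1,0,0,-0.2,0],
  [1,0,0,-0.5,0],
  [1,0,0,-0.8,0],
  [1,0,0,-1.2,0],
  [1,0,0,-1.6,0],
  [1,0,0,-2.0,0],
  [1,0,0,-2.4,0],
  [1,0,0,-2.8,0],
  [1,0,0,-3.2,0],
  [1,0,0,-3.6,0],
])

```text
time_s: 22.6
ee_pos: [503.3, -316.3, 182.3]
ee_rot: [0.728, 0.686, 0.0, 0.0]
wrist_force: [-0.7, -0.0, -2.8]
gripper_width: 58.7
grasp_force: 38.2
```

```bash
python3 st.py
```

```text
22.6 [ 503.32 -316.29  182.26] [0.73 0.69 0.   0.  ] [-0.66 -0.03 -2.82] [-0.01  0.05  0.01] 58.68039710669703 38.212900729849935
shift [ 0.19  0.02 -1.82] toolyaw -0.059 turn 0.091
```

servo_tool([
  [1,0,0,-0.6,0],
  [1,0,0,-2,0],
  [1,0,0,-3.5,0],
  [1,0.5,0,-4.5,0],
  [1,3,-0.4,-4.5,0],
  [1,7,-0.9,-4.5,0],
  [1,11,-1.4,-4.5,0],
  [1,15,-1.9,-4.5,0],
  [1,19,-2.5,-4.5,0],
  [1,23,-3,-4.5,0],
])

```text
time_s: 23.6
ee_pos: [486.7, -83.1, 227.6]
ee_rot: [0.728, 0.686, 0.001, 0.0]
wrist_force: [0.9, 0.4, -1.8]
gripper_width: 58.3
grasp_force: 38.3
```

```bash
python3 -c "
from h import *
print(env.read_state()['wrist_force'],env.read_state()['gripper_width'])
go([483,-27,26],-.05)"
```

```text
[ 0.94008592  0.38906063 -1.83339035] 58.32093699139125
shift [ 5.56 -0.71 20.17] toolyaw -0.059 turn -0.009
```

servo_tool([
  [1,2,-0.3,0.5,0],
  [1,4.5,-0.6,2,0],
  [1,5.6,-0.7,5,0],
  [1,5.6,-0.7,8,0],
  [1,5.6,-0.7,11,0],
  [1,5.6,-0.7,14,0],
  [1,5.6,-0.7,16.2,0],
  [1,5.6,-0.7,17.4,0],
  [1,5.6,-0.7,18.2,0],
  [1,5.6,-0.7,18.4,0],
])

```text
time_s: 24.6
ee_pos: [483.6, -28.5, 43.0]
ee_rot: [0.728, 0.686, 0.0, 0.0]
wrist_force: [0.2, -0.2, -1.8]
gripper_width: 59.0
grasp_force: 38.3
```

```bash
python3 -c "
from h import *
print(env.read_state()['wrist_force'],env.read_state()['gripper_width'])
go([483,-27,26],-.05)"
```

```text
[ 0.19155651 -0.21021433 -1.82098914] 58.99560212533705
shift [ 0.14 -0.07  1.7 ] toolyaw -0.059 turn -0.009
```

servo_tool([
  [1,0.1,0,0.4,0],
  [1,0.1,0,0.8,0],
  [1,0.1,0,1.1,0],
  [1,0.1,0,1.3,0],
  [1,0.1,0,1.4,0],
  [1,0.1,0,1.5,0],
  [1,0.1,0,1.55,0],
  [1,0.1,0,1.6,0],
  [1,0.1,0,1.65,0],
  [1,0.1,0,1.65,0],
])

```text
time_s: 25.6
ee_pos: [483.3, -27.6, 26.4]
ee_rot: [0.728, 0.686, -0.0, -0.0]
wrist_force: [0.6, -0.7, -1.4]
gripper_width: 58.7
grasp_force: 38.3
```

```bash
python3 -c "
from h import *
print(env.read_state()['wrist_force'],env.read_state()['gripper_width'])
go([483,-27,26],-.05)"
```

```text
[ 0.64961316 -0.66692637 -1.44909145] 58.70921966014772
shift [ 0.05 -0.03  0.04] toolyaw -0.059 turn -0.009
```

Still carrying its full weight, so I go down in small steps until it touches.

servo_tool([
  [1,0,0,0.03,0],
  [1,0,0,0.06,0],
  [1,0,0,0.09,0],
  [1,0,0,0.12,0],
  [1,0,0,0.15,0],
  [1,0,0,0.18,0],
  [1,0,0,0.2,0],
  [1,0,0,0.2,0],
  [1,0,0,0.2,0],
  [1,0,0,0.2,0],
])

```text
time_s: 26.6
ee_pos: [483.3, -27.6, 26.1]
ee_rot: [0.728, 0.686, 0.001, -0.001]
wrist_force: [-7.7, 2.0, 28.6]
gripper_width: 58.8
grasp_force: 42.0
```

```bash
python3 st.py
```

```text
26.6 [483.34 -27.56  26.08] [ 0.73  0.69  0.   -0.  ] [-7.71  2.04 28.63] [0.26 1.71 0.12] 58.78677827037686 41.979738073423505
shift [-28.47   3.73 -17.51] toolyaw -0.059 turn 0.091
```

Contact. I relieve the load, open and rise.

servo_tool([
  [1,0,0,-0.1,0],
  [1,0,0,-0.17,0],
  [1,0,0,-0.17,0],
  [0.2,0,0,-0.17,0],
  [0,0,0,-0.17,0],
  [-0.3,0,0,-0.17,0],
  [-0.7,0,0,-0.17,0],
  [-1,0,0,-0.17,0],
  [-1,0,0,-0.17,0],
  [-1,0,0,-0.17,0],
])

```text
time_s: 27.6
ee_pos: [483.3, -27.6, 26.0]
ee_rot: [0.728, 0.686, -0.0, -0.0]
wrist_force: [-0.8, 0.3, -0.2]
gripper_width: 85.7
grasp_force: 0.0
```

servo_tool([
  [-1,0,0,-0.5,0],
  [-1,0,0,-2,0],
  [-1,0,0,-4,0],
  [-1,0,0,-7,0],
  [-1,0,0,-11,0],
  [-1,0,0,-15,0],
  [-1,3,0,-19,0],
  [-1,7,0,-21,0],
  [-1,11.5,0,-21,0],
  [-1,16,0,-21,0],
])

```text
time_s: 28.6
ee_pos: [493.0, 133.8, 237.5]
ee_rot: [0.728, 0.686, 0.002, -0.0]
wrist_force: [0.5, 0.5, -0.8]
gripper_width: 85.5
grasp_force: 0.0
```

servo_tool([
  [-1,4,0,0,0],
  [-1,8,0,0,0],
  [-1,12,0,0,0],
  [-1,16,0,0,0],
  [-1,20,0,0,0],
  [-1,20,0,0,0],
  [-1,20,0,0,0],
  [-1,20,0,0,0],
  [-1,20,0,0,0],
  [-1,20,0,0,0],
])

```text
time_s: 29.6
ee_pos: [504.8, 330.6, 236.4]
ee_rot: [0.728, 0.685, 0.0, -0.0]
wrist_force: [0.1, -0.0, -0.1]
gripper_width: 85.5
grasp_force: 0.0
```

```bash
python3 - <<'E'
from h import *
np.set_printoptions(precision=1,suppress=True)
s=env.read_state();print(s["time_s"],s["ee_pos"],s["gripper_width"])
T=env.get_image("top");S=env.get_image("side")
def big(m):
    n,l,st,_=cv2.connectedComponentsWithStats(m.astype(np.uint8));return l==1+st[1:,4].argmax()
for c,im,w in(("top",T,(205,220,285,295)),("side",S,(210,245,320,340))):
    x=crop(im,w);m=big((x[...,0]>90)&(x[...,0]-x[...,2]>50)&(x[...,0]>1.4*x[...,1]))
    print(c,m.sum(),*fit(c,m,w,lambda q:cyl(q[0],q[1],30.5,5,37),[483,-28],[6,6]))
wk=(297,236,324,262);x=crop(T,wk);m=big((x[...,0]>70)&(x[...,0]>1.8*x[...,1]));print("key",*fit("top",m,wk,lambda x:box(x[0],x[1],x[2],34,10,137,169),[482,-231,1.55],[5,5,.1]))
a=cv2.resize(T[205:305,200:380],(800,444))[:, :];b=S[160:350,200:420]
o=np.zeros((444,800,3),np.uint8)
o[:222,:400]=cv2.resize(T[205:305,200:380],(400,222),interpolation=cv2.INTER_CUBIC);o[222:444,:400]=cv2.resize(T[215:260,305:386],(400,222),interpolation=cv2.INTER_CUBIC);o[:345,400:]=cv2.resize(b,(400,345),interpolation=cv2.INTER_CUBIC)
cv2.imwrite("pics/c6.png",o[...,::-1])
E
```

```text
29.6 [504.8 330.6 236.4] 85.46580025082451
top 49 [485.4 -20.9] 222.92718505859375
side 271 [482.7 -29.9] 30.75362777709961
key [ 482.2 -230.8    1.5] 0.777389407157898
```

View pics/c6.png

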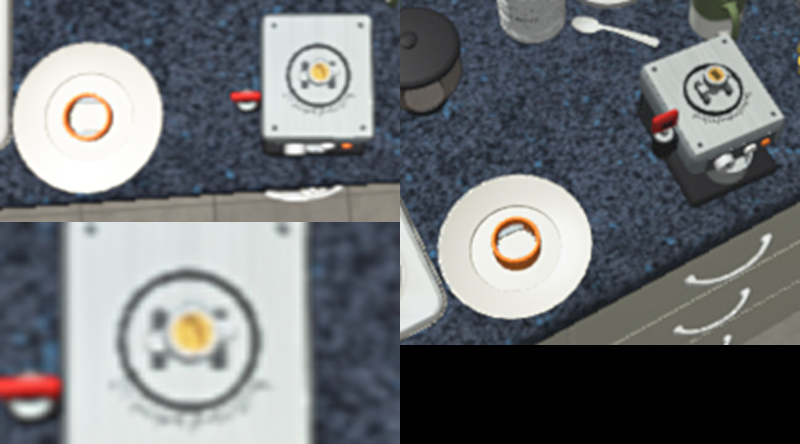

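The orange carrier stands upright in the middle of the plate at (88,117), the red key is home in its holder at (245,98), and the nut's slot points along the grinder's axis. The carrier came free without resistance and the nut's torque had risen at its end stop, so I hand the job in.

```bash
python3 -c "
from plant import env
print(env.finish_job())"
```

```text
the job is handed in; nothing more can be done
None
```

The job is handed in at about 30 s of the 58 s, with no verdict returned: the nut is unscrewed to its end stop (judged by the torque rising, not measured), the red key is back home in its holder, and the burr carrier stands upright in the middle of the plate.

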